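Shake the thread locker and hold a sprung landing leg out to its mark

TASK

Shake up the thread locker: take the amber bottle with the blue cap, press it upright down on the mixer's round black pad until the pad is fully down, keep it there for a second, then stand the bottle upright in the orange ring holder and let go of it. Then take the orange foot of the drone's landing leg and pull the rod straight out against its spring until its red band has just come fully out of the tube, and finish while holding it there, still gripping the foot, so that a colleague can lock it. Keep the bottle upright and leave everything else where it is.

Things in the scene. Friction and masses are not known exactly. Their poses are not given: they have to be found in the camera images.
- bottle: Thread locker: closed bottle, amber-brown body, paper label, blue cap. Body 36 mm in diameter, straight up to 70 mm; cap 23 mm in diameter, top at 89 mm; 80 to 150 g. Origin: centre of its underside. Starts standing in a row of three bottles, 85 mm or more apart. Grip it about 50 mm above its underside, so that the fingertips clear the holder's rim.
- bottle_white: Round closed bottle, white body, red cap, paper label, same size as the amber one (36 mm diameter, 89 mm tall). Origin: centre of its underside. Not part of the job: leave it alone.
- bottle_green: Round closed bottle, green body, black cap, paper label, same size as the amber one (36 mm diameter, 89 mm tall). Origin: centre of its underside. Not part of the job: leave it alone.
- mixer: Mixer: white box 110 x 110 mm, 70 mm high (76 mm at the grey collar), fixed to the bench. Origin: centre of its underside; its grey knob is on its -x face. On top, in the middle, is the sprung black rubber pad.
- pad_top (a point): Centre of the upper face of the mixer's round black pad, 60 mm in diameter, 98 mm above the bench when up; sinks with the pad, flat and level.
- pad (a joint): How far the mixer's pad is pressed down, m: 0 up, 0.008 fully down at its stop. Its spring needs 3.6 N to start and 8.4 N at the stop; it rises again when released. Pressed beyond 0.0065 counts as fully down.
- holder: Orange round holder for the bottle, fixed to the bench: a shallow cup, outside diameter 60 mm, inside diameter 52 mm, rim 20 mm above the bench, inner floor 5 mm above the bench. Origin: centre of its underside, on the bench.
- stand: Stand on the bench (fixed) that clamps the landing leg: grey base plate 180 x 70 x 12 mm, two aluminium clamps, black level tube 24 mm in diameter, axis 75 mm above the bench. Origin: on the bench, straight below the tube's open mouth. The tube runs from the mouth along the stand's +x; the rod comes out along the stand's -x.
- mouth (a point): Centre of the tube's mouth (front of the aluminium collar, 29 mm in diameter), 75 mm above the bench; axes as the stand.
- foot (a point): Middle of the orange foot on the outer end of the rod, 75 mm above the bench; moves with the rod, axes as the stand. The foot is a block 36 mm long (along x), 18 mm wide (along y), 26 mm high; at its outer (-x) end is a black disc 38 mm in diameter and 8 mm thick. With the rod in, its middle is 45 mm out of the mouth. Pinch it from above across its width.
- rod (a joint): How far the rod is pulled out of the tube, m: 0 in (start), end stop at 0.11. Bright steel, 13 mm in diameter, then a red band 8 mm long, then black. The band begins to show at 0.072 and is just fully out at 0.080: the length mark. The spring pulls back with 3.6 N at 0, 10.8 N at the mark, and draws the rod in when let go.
- motor: Small loose drone motor, 33 mm diameter, 38 mm high. Origin: centre of its underside. Leave alone.
- spool: Loose spool of wire, 56 mm diameter, 42 mm high, standing on its flange. Origin: centre of its underside. Leave alone.
- screwdriver: Loose screwdriver with a yellow handle, 190 mm long, lying on the bench at the right. Leave alone.

How it is judged:
By the outcome, as a careful person would: the job done as asked, in the order asked, and still so for the second after the job is handed in, while the arm keeps its last pose, push and grip.
It also fails if it takes over 62 s, if anything falls off the work surface, if the arm or the gripper's body presses on something with over 40 N, if the wrist force passes 120 N, or if a joint passes its speed limit or range.

ROBOT

A 6-joint arm with a two-finger parallel gripper is mounted at the origin on the work surface. World frame = base frame: x ahead of the robot, y to its left, z up, the work surface at z = 0. Lengths are in m, angles in rad, forces in N, time in s.
With the tool pointing down it reaches from about 0.275 to 0.825 m from the base axis. Payload 4.9 kg.
Tool frame: the origin (TCP) lies midway between the tips of the shut fingers; the grasp point (between the pads) lies env.hold_point_z behind it (env.hold_point_z is the distance from the TCP to the grasp point, in m); z points along the fingers, y is the line along which they close (so a half turn about z gives the same grasp; the last joint's range is limited). The gripper opens to 85 mm and grips with 20 to 120 N. Pads are 22 mm wide; open, the fingers measure 114 mm over their backs; the gripper's body (76 mm by 85 mm) begins 54 mm behind the grasp point. The pads swing forward as they close: fully open they stand 13 mm farther back than shut.
Start: joints at [-1.358, 0.326, -0.193, 1.052, 0, 1.437], TCP at [0.187, -0.517, 0.231] pointing down, gripper open.
Joint ranges: [-2.65, 2.65], [-0.97, 1.79], [-1.3, 1.35], [-1.93, 2.1], [-1.47, 1.37], [-3.14, 3.14]. Speed limits (rad/s): [2.57, 2.57, 3.14, 3.14, 3.14, 3.14].

INTERFACE

Orientations are given as a unit quaternion [x, y, z, w].
In Python, from plant import env gives the robot as it stands.
- The arm moves only by the shell command python3 nudge.py, which reads ROWS from standard input. ROWS is 1 to 8 rows, one to a line, with the numbers parted by commas; each row has 7 numbers: a rotation vector rx, ry, rz in units of 0.1 rad, then dx, dy, dz in mm, then the finger opening in m; each row is the pose to reach, as a shift and turn from the pose commanded when the command began, along the tool's axes at that moment; what a row does not reach only later rows make up. A row lasts 1/12 s, in which the tool goes at most 0.0417 m and 0.125 rad, less where a joint would pass 70% of its speed; a pose out of reach is approached as far as the arm can. The fingers move at their own pace and stop on an object; the grip force is fixed at half the most. Time passes only in rows, so rows that do not move let the fingers close. It prints the time, the measured TCP pose, the force, the opening and the grip force at its end. Input that does not fit is refused with a message, and nothing moves.
- env.state(): the state, without advancing time (a new reading comes with each control period).
- env.camera(name): name is "scene" or "top" or "wrist"; returns the picture (384x512x3 uint8, red, green, blue); there is no depth.
- env.get_calibration(name): a dict with "fx", "fy", "cx", "cy" (pixels), "R" (3x3) and "t" (3): a world point X has camera coordinates R X + t; the wrist camera has in their place "mount" (4x4, takes a point from camera to tool coordinates, whose origin is the TCP and whose axes are the flange's). Camera axes: x right, y down, z forward; pixel columns grow to the right and rows downward; lengths in m; the calibration is good to about 2 mm. A picture is of the moment at which its call begins: read the wrist's pose just before it. get_calibration takes no time and is no camera call.
- env.sign_off(): hands the job in; it is judged then, once.
The state is a dict: "t": time; "qpos": joint angles; "joint_vel": joint speeds; "effort": joint torques, N m; "tool_pos": TCP position; "ee_rot": TCP orientation; "ft_force": force on the tool from outside, world axes, zero at the start; "ft_torque": the same for the moment, N m; "finger_gap": finger opening in m; "grasp_force": force on a finger pad.
Only numpy, scipy, OpenCV 4.12 (cv2) and the standard library are available. Lean on these libraries where they do the work, as an engineer would, in place of code of your own. Each camera call takes 0.05 s, during which the arm holds its last target. There are 200 camera calls.

## Working session

There is one attempt and no reset: what is moved stays moved. The work goes in short steps, Python scripts to look and compute and a shell command to move; the robot and the scene stay as the last step left them, time stands still between calls to the robot, and variables do not carry over. Pictures are saved under pics/ and viewed, at most 13 in all, crops included, and the job is handed in when it is done.

```bash
ls; mkdir -p pics; python3 - <<'E'
from plant import env
import cv2,numpy as np
s=env.state();print(s, env.hold_point_z)
a=env.camera("scene");b=env.camera("top")
cv2.imwrite("pics/scene0.png",a[...,::-1]);cv2.imwrite("pics/top0.png",b[...,::-1])
for n in("scene","top","wrist"):print(n,env.get_calibration(n))
E
```

```text
nudge.py
pics
plant.py
  5 nudge.py
  3 plant.py
  8 total
{'t': 0.0, 'qpos': array([-1.35821560e+00,  3.26928328e-01, -1.93561718e-01,  1.05201005e+00,
        1.59901002e-06,  1.43658375e+00]), 'joint_vel': array([-3.78121699e-05, -4.63228143e-04, -8.15848238e-04, -5.34103659e-05,
       -9.23384492e-04,  1.41169901e-03]), 'effort': array([-2.02886913e-03, -4.43394935e+01,  2.62443155e+01,  1.54485164e-02,
       -3.12306438e-04, -1.10160081e-07]), 'tool_pos': array([ 0.18681895, -0.51669085,  0.23051872]), 'ee_rot': array([ 9.85004072e-01,  1.72528992e-01, -3.25729621e-05, -8.51264184e-04]), 'ft_force': array([ 0.11107238,  0.07244461, -0.4867714 ]), 'ft_torque': array([ 0.00726248, -0.05033292,  0.00570651]), 'grasp_force': 0.0, 'finger_gap': 0.085269676435997} 0.0187
scene {'fx': 350.59595244835236, 'fy': 350.59595244835236, 'cx': 255.1802638858776, 'cy': 189.04379598343613, 'R': array([[-0.19124895,  0.98148309, -0.01071398],
       [ 0.76529893,  0.14227128, -0.62775507],
       [-0.61460669, -0.12825689, -0.77833719
[... 164 characters left out ...]
2, 'R': array([[-1.46349940e-02, -9.99892752e-01, -5.49343494e-04],
       [-9.77713379e-01,  1.44254354e-02, -2.09447979e-01],
       [ 2.09433441e-01, -2.52816943e-03, -9.77819637e-01]]), 't': array([-0.08715151,  0.58894081,  1.1751492 ])}
wrist {'fx': 344.0351023371099, 'fy': 344.0351023371099, 'cx': 251.7864482482529, 'cy': 191.3210360159167, 'mount': array([[ 1.38253915e-03, -9.55712787e-01, -2.94297735e-01,
         7.52703814e-02],
       [ 9.99998653e-01,  1.58164428e-03, -4.38536780e-04,
         1.85658430e-04],
       [ 8.84589538e-04, -2.94296732e-01,  9.55713687e-01,
        -1.41320038e-01],
       [ 0.00000000e+00,  0.00000000e+00,  0.00000000e+00,
         1.00000000e+00]])}
```
View pics/scene0.png

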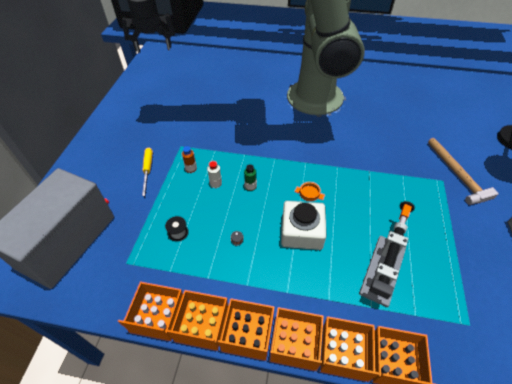

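View pics/top0.png

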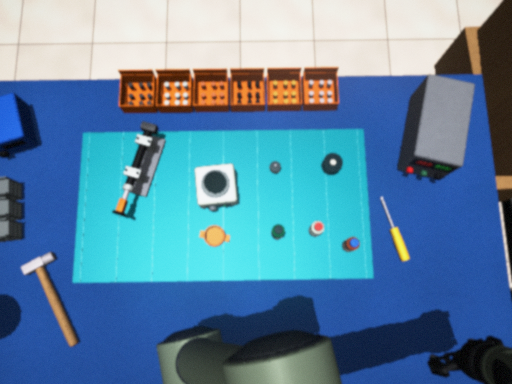

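The scene view shows the amber bottle at (189,160), holder (310,190), pad (304,215) and foot (406,209). In the top view they are at (351,244), (214,236), (215,182) and (122,207). I'll triangulate with colour masks.

```bash
cat > h.py <<'E'
import cv2,numpy as np
from scipy.spatial.transform import Rotation as Ro
def cam(env,n,s=None):
    c=env.get_calibration(n)
    K=np.array([[c['fx'],0,c['cx']],[0,c['fy'],c['cy']],[0,0,1]])
    if n=='wrist':
        T=np.eye(4);T[:3,:3]=Ro.from_quat(s['ee_rot']).as_matrix();T[:3,3]=s['tool_pos']
        T=np.linalg.inv(T@c['mount']);return K,T[:3,:3],T[:3,3]
    return K,np.array(c['R']),np.array(c['t'])
def ray(C,uv):
    K,R,t=C;return -R.T@t,R.T@np.linalg.solve(K,[uv[0],uv[1],1])
def plane(C,uv,z):
    o,d=ray(C,uv);return o+d*(z-o[2])/d[2]
def proj(C,X):
    K,R,t=C;p=K@(R@np.asarray(X)+t);return p[:2]/p[2]
def tri(C1,u1,C2,u2):
    P=[C[0]@np.c_[C[1],C[2]] for C in(C1,C2)]
    X=cv2.triangulatePoints(P[0],P[1],np.float64(u1).reshape(2,1),np.float64(u2).reshape(2,1)).ravel()
    return X[:3]/X[3]
def blobs(img,lo,hi,roi=None,amin=8):
    h=cv2.cvtColor(img,cv2.COLOR_RGB2HSV);m=cv2.inRange(h,np.array(lo),np.array(hi))
    if roi:
        k=np.zeros_like(m);x0,y0,x1,y1=roi;k[y0:y1,x0:x1]=255;m&=k
    n,l,st,ce=cv2.connectedComponentsWithStats(m)
    return [(st[i].tolist(),ce[i].round(1).tolist()) for i in range(1,n) if st[i][4]>=amin],m
E
python3 - <<'E'
from h import *
from plant import env
S=cv2.imread("pics/scene0.png")[...,::-1].copy();T=cv2.imread("pics/top0.png")[...,::-1].copy()
for n,lo,hi,rs,rt in [("blue",(105,120,60),(130,255,255),(178,145,200,175),(338,230,365,255)),
 ("orange",(4,150,120),(22,255,255),(290,175,330,205),(195,220,235,250)),
 ("foot",(4,150,120),(22,255,255),(395,195,420,225),(105,190,140,220)),
 ("black",(0,0,0),(180,255,70),(288,200,320,232),(198,168,232,198)),
 ("band",(0,0,200),(180,60,255),(395,205,420,245),(110,160,150,215))]:
  print(n,blobs(S,lo,hi,rs)[0],blobs(T,lo,hi,rt)[0])
a=cv2.resize(S[140:310,150:430],None,fx=2.8,fy=2.8,interpolation=2)
cv2.imwrite("pics/c1.png",a[...,::-1])
b=np.hstack([cv2.resize(T[115:265,75:375],None,fx=2.6,fy=2.6,interpolation=2)])
cv2.imwrite("pics/c2.png",b[...,::-1])
E
```

```text
blue [([178, 145, 22, 9, 88], [188.2, 147.6])] [([350, 239, 9, 8, 57], [354.1, 242.4])]
orange [([296, 183, 28, 16, 291], [309.7, 191.0])] [([223, 234, 2, 5, 8], [223.4, 236.0])]
foot [([401, 204, 11, 13, 95], [405.9, 209.8])] [([117, 199, 9, 13, 77], [120.8, 205.3])]
black [([293, 203, 24, 23, 407], [304.4, 213.9])] [([205, 173, 20, 19, 276], [214.2, 181.7])]
band [([400, 217, 7, 11, 39], [402.9, 222.9]), ([395, 234, 12, 11, 70], [399.5, 239.1])] [([124, 166, 16, 11, 108], [131.2, 171.4]), ([123, 185, 7, 14, 54], [125.5, 190.4])]
```

View pics/c2.png

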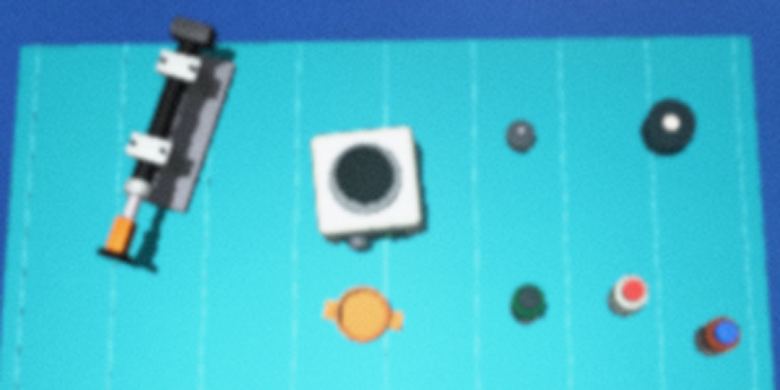

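The top crop shows the stand tilted, with its rod pointing down-left to the foot at image (121,206). The holder circle is at about (214.6,235.8) with ears left and right, and the pad is at (214,182). The amber bottle is at the far right with its blue cap at about (354,242).

```bash
python3 - <<'E'
from h import *
from plant import env
S=cv2.imread("pics/scene0.png")[...,::-1].copy();T=cv2.imread("pics/top0.png")[...,::-1].copy()
CS,CT=cam(env,"scene"),cam(env,"top")
bs=blobs(S,(105,120,60),(125,255,255),(180,149,198,165))[0]
ho=blobs(T,(8,80,120),(25,255,255),(195,220,235,250))[0]
am=[blobs(S,(0,90,40),(14,255,255),(178,150,200,176))[0],blobs(T,(0,90,40),(14,255,255),(338,230,365,255))[0]]
print(bs,ho,am)
for n,u,v,z in [("cap",bs[0][1],[354.1,242.4],.089),("holder",[310,190.5],[214.6,235.8],.02),("pad",[304.4,213.9],[214.2,181.7],.098),("foot",[405.9,209.8],[120.8,205.3],.08),("rodvis",[402.9,222.9],[125.5,190.4],.08)]:
  print(n,tri(CS,u,CT,v),plane(CS,u,z),plane(CT,v,z))
# tube axis top (crop pts)
for p in [(134,205),(149,147),(179,63)]:
  print(plane(CT,(75+p[0]/2.6,115+p[1]/2.6),.085))
print(Ro.from_quat(env.state()['ee_rot']).as_matrix().round(3))
E
```

```text
[([184, 149, 7, 5, 29], [186.6, 150.8])] [([200, 226, 29, 20, 372], [214.1, 235.5])] [[([182, 151, 12, 15, 113], [188.4, 158.5])], [([346, 239, 8, 11, 36], [348.6, 245.4])]]
cap [ 0.44233697 -0.35453985  0.07978413] [ 0.45096495 -0.35076484  0.089     ] [ 0.44135631 -0.35216815  0.089     ]
holder [0.47291322 0.02397381 0.01361854] [0.47811352 0.02398254 0.02      ] [0.47218678 0.02324548 0.02      ]
pad [0.61219536 0.01732784 0.08787857] [0.61972852 0.01476376 0.098     ] [0.6096846  0.01783208 0.098     ]
foot [0.55066628 0.26996579 0.08626838] [0.54589007 0.27125039 0.08      ] [0.55192813 0.2725578  0.08      ]
rodvis [0.59208499 0.25998132 0.0845218 ] [0.58887844 0.26095187 0.08      ] [0.59314079 0.26173978 0.08      ]
[0.58240162 0.25698499 0.085     ]
[0.64479603 0.24403791 0.085     ]
[0.73745528 0.21590483 0.085     ]
[[ 0.94   0.34  -0.   ]
 [ 0.34  -0.94   0.001]
 [ 0.    -0.002 -1.   ]]
```

The rows are not in the units I measure in: shifts go in mm and turns go in units of 0.1 rad. I convert before sending: 0.295 m is 295, -0.069 m is -69.

```bash
echo '0,0,0,37,-9,0,0.07
0,0,0,74,-17,0,0.07
0,0,0,111,-26,0,0.07
0,0,0,148,-35,0,0.07
0,0,0,185,-43,0,0.07
0,0,0,222,-52,0,0.07
0,0,0,259,-61,0,0.07
0,0,0,295,-69,0,0.07' | python3 nudge.py; echo '0,0,0,0,0,0,0.07
0,0,0,0,0,0,0.07' | python3 nudge.py
python3 - <<'E'
from h import *
from plant import env
s=env.state();a=env.camera("wrist");cv2.imwrite("pics/w1.png",a[...,::-1])
np.save("w1.npy",np.r_[s['tool_pos'],s['ee_rot']]);C=cam(env,"wrist",s)
print(s['ft_force'],proj(C,[.442,-.352,.089]),proj(C,[.442,-.352,0]))
E
```

```text
t: 0.77
tool_pos: [0.4422, -0.3504, 0.231]
ee_rot: [0.985, 0.173, -0.0, -0.0]
ft_force: [0.5, -0.8, -0.4]
finger_gap: 0.0702
grasp_force: 0.0
t: 0.93
tool_pos: [0.4421, -0.3506, 0.2307]
ee_rot: [0.985, 0.174, -0.0, -0.0]
ft_force: [0.1, 0.1, -0.1]
finger_gap: 0.0698
grasp_force: 0.0
[ 0.12130507  0.12372482 -0.11211492] [253.40826113 178.49857354] [253.18513338 157.4816369 ]
```

View pics/w1.png

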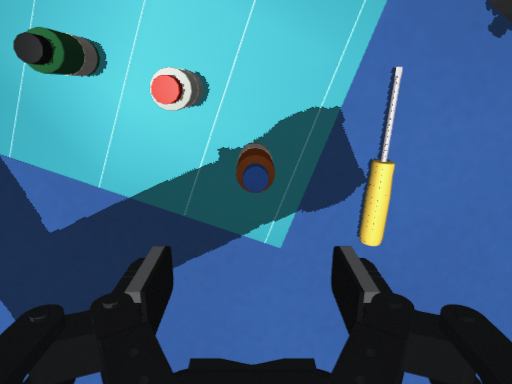

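The wrist view shows the blue cap at about (256,179), the white bottle at (168,90) and the fingers clear on both sides of the amber bottle.

```bash
cat >> h.py <<'E'
def delta(s,X):
    return Ro.from_quat(s['ee_rot']).as_matrix().T@(np.asarray(X)-s['tool_pos'])
E
python3 - <<'E'
from h import *
from plant import env
s=env.state();a=cv2.imread("pics/w1.png")[...,::-1].copy();C=cam(env,"wrist",s);CT,CS=cam(env,"top"),cam(env,"scene")
b,m=blobs(a,(100,100,20),(130,255,255),(240,163,273,196));print(b)
b=max(b,key=lambda q:q[0][4]);pts=cv2.findNonZero(m);(u,v),r=cv2.minEnclosingCircle(pts);print(u,v,r)
print(tri(C,b[1],CT,[354.1,242.4]),tri(C,b[1],CS,[187.5,150.6]),plane(C,b[1],.089))
h=cv2.cvtColor(a,cv2.COLOR_RGB2HSV);print(h[150:200:4,256])
print(delta(s,np.r_[plane(C,b[1],.089)[:2],.05-env.hold_point_z]))
E
```

```text
[([243, 164, 26, 28, 579], [255.0, 177.4])]
255.0 177.37037658691406 13.955982208251953
[ 0.44158938 -0.35345372  0.08513458] [ 0.43904894 -0.35442653  0.0772863 ] [ 0.44224383 -0.3538346   0.089     ]
[[ 11 201  61]
 [ 11 203  64]
 [ 10 203  88]
 [  9 178  83]
 [109 190  79]
 [110 189 109]
 [110 189 108]
 [110 191 107]
 [110 193 107]
 [110 192 106]
 [110 192 105]
 [ 93 183  88]
 [ 94 185  88]]
[0.00054745 0.002818   0.1994647 ]
```

Converted, 0.1995 m is 199.5, 0.185 m is 185.

```bash
echo '0,0,0,0.5,3,30,0.07
0,0,0,0.5,3,65,0.07
0,0,0,0.5,3,100,0.07
0,0,0,0.5,3,135,0.07
0,0,0,0.5,3,165,0.07
0,0,0,0.5,3,185,0.07
0,0,0,0.5,3,199.5,0.07
0,0,0,0.5,3,199.5,0.07' | python3 nudge.py; echo '0,0,0,0,0,0,0.06
0,0,0,0,0,0,0.05
0,0,0,0,0,0,0.04
0,0,0,0,0,0,0.03
0,0,0,0,0,0,0.03
0,0,0,0,0,0,0.03
0,0,0,0,0,0,0.03
0,0,0,0,0,0,0.03' | python3 nudge.py
```

```text
t: 1.65
tool_pos: [0.4389, -0.3539, 0.0284]
ee_rot: [0.985, 0.171, -0.002, -0.003]
ft_force: [-1.3, 0.3, -0.6]
finger_gap: 0.0703
grasp_force: 0.0
t: 2.32
tool_pos: [0.443, -0.3556, 0.0334]
ee_rot: [0.985, 0.173, 0.0, 0.001]
ft_force: [-1.9, 0.8, 6.2]
finger_gap: 0.0346
grasp_force: 59.4
```

Converted, -0.2 m is -200, -0.14 m is -140.

```bash
echo '0,0,0,0,0,-10,0.03
0,0,0,0,0,-35,0.03
0,0,0,0,0,-70,0.03
0,0,0,0,0,-105,0.03
0,0,0,0,0,-140,0.03
0,0,0,0,0,-170,0.03
0,0,0,0,0,-190,0.03
0,0,0,0,0,-200,0.03' | python3 nudge.py; echo '0,0,0,2,-10,0,0.03
0,0,0,6,-30,0,0.03
0,0,0,11,-65,0,0.03
0,0,0,16,-100,0,0.03
0,0,0,22,-135,0,0.03
0,0,0,28,-170,0,0.03
0,0,0,34,-205,0,0.03
0,0,0,40,-240,0,0.03' | python3 nudge.py; echo '0,0,0,6,-35,0,0.03
0,0,0,11,-65,0,0.03
0,0,0,15,-90,0,0.03
0,0,0,17,-102,0,0.03
0,0,0,17,-106,0,0.03
0,0,0,17,-106,0,0.03
0,0,0,17,-106,0,0.03' | python3 nudge.py
python3 - <<'E'
from h import *
from plant import env
s=env.state();a=env.camera("wrist");cv2.imwrite("pics/w2.png",a[...,::-1]);C=cam(env,"wrist",s)
np.save("w2.npy",np.r_[s['tool_pos'],s['ee_rot']])
print(s['ft_force'],proj(C,[.4722,.0235,.02]),proj(C,[.61,.0178,.098]))
E
```

```text
t: 2.98
tool_pos: [0.4436, -0.3557, 0.2361]
ee_rot: [0.985, 0.173, 0.002, 0.002]
ft_force: [-0.3, 0.2, -1.4]
finger_gap: 0.0349
grasp_force: 59.8
t: 3.65
tool_pos: [0.3962, -0.1127, 0.23]
ee_rot: [0.985, 0.172, -0.001, -0.001]
ft_force: [0.5, 0.0, -0.2]
finger_gap: 0.0348
grasp_force: 59.8
t: 4.23
tool_pos: [0.3779, -0.0101, 0.2311]
ee_rot: [0.985, 0.173, -0.001, -0.0]
ft_force: [0.9, 0.8, -1.3]
finger_gap: 0.0348
grasp_force: 59.9
[ 0.87456732  0.75678686 -1.31354893] [252.56297303  58.01372063] [ 335.88931129 -167.57489108]
```

View pics/w2.png

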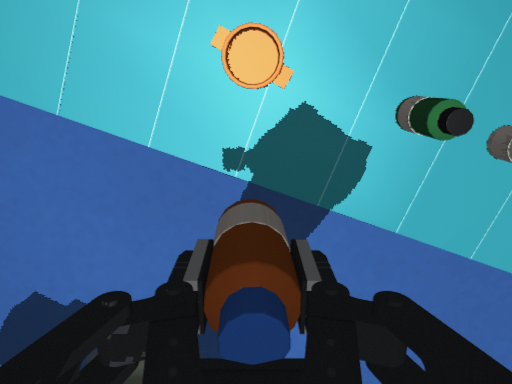

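The bottle is held upright. The holder's rim circle is centred near (253,55), within 3 px of the estimate. Next I'll go to the pad's viewpoint.

Converted, 0.127 m is 127, 0.12 m is 120.

```bash
echo '0,0,0,15,6,0,0.03
0,0,0,45,19,0,0.03
0,0,0,75,32,0,0.03
0,0,0,100,42,0,0.03
0,0,0,120,50,0,0.03
0,0,0,127,53,0,0.03
0,0,0,127,53,0,0.03
0,0,0,127,53,0,0.03' | python3 nudge.py
python3 - <<'E'
from h import *
from plant import env
from types import SimpleNamespace
s=env.state();a=env.camera("wrist");cv2.imwrite("pics/w3.png",a[...,::-1]);C=cam(env,"wrist",s)
g=proj(C,[.61,.0178,.098]);print(g)
CT,CS=cam(env,"top"),cam(env,"scene")
def circ(m):
    c=max(cv2.findContours(m,cv2.RETR_EXTERNAL,cv2.CHAIN_APPROX_NONE)[0],key=cv2.contourArea);return cv2.fitEllipse(c),cv2.boundingRect(c)
x,y=int(g[0]),int(g[1])
m=blobs(a,(0,0,0),(180,255,75),(x-55,max(0,y-55),x+55,y+55))[1];e=circ(m);print("pad",e)
print(tri(C,e[0][0],CT,[214.2,181.7]),tri(C,e[0][0],CS,[304.4,213.9]),plane(C,e[0][0],.098))
w=cv2.imread("pics/w2.png")[...,::-1].copy();q=np.load("w2.npy");s2={'tool_pos':q[:3],'ee_rot':q[3:]};C2=cam(env,"wrist",s2)
m=blobs(w,(5,90,60),(25,255,255),(195,10,310,110))[1]
m=cv2.morphologyEx(cv2.morphologyEx(m,cv2.MORPH_CLOSE,np.ones((9,9))),cv2.MORPH_OPEN,cv2.getStructuringElement(cv2.MORPH_ELLIPSE,(41,41)));e=circ(m);print("holder",e)
print(tri(C2,e[0][0],CT,[214.4,235.6]),tri(C2,e[0][0],CS,[310,190.5]),plane(C2,e[0][0],.02))
# bottle in hand: cap from w2
m=blobs(w,(100,100,20),(130,255,255),(210,285,300,365))[1]
print(cv2.boundingRect(cv2.findNonZero(m)))
E
```

```text
t: 4.95
tool_pos: [0.515, -0.0173, 0.231]
ee_rot: [0.985, 0.172, -0.001, -0.0]
ft_force: [-0.9, -0.6, -0.3]
finger_gap: 0.0346
grasp_force: 59.9
[250.93571291  48.18475496]
pad (((253.12045288085938, 45.46712112426758), (78.3670883178711, 85.07029724121094), 177.4333953857422), (214, 3, 79, 87))
[0.61308971 0.01842575 0.08493466] [0.61322319 0.01607109 0.0889335 ] [0.61229594 0.01691539 0.098     ]
holder (((252.46607971191406, 55.426334381103516), (61.36649703979492, 65.6934814453125), 150.6453857421875), (222, 23, 62, 66))
[0.47505769 0.02519045 0.00292478] [0.47465157 0.02429863 0.01577746] [0.47434068 0.02437614 0.02      ]
(210, 287, 90, 78)
```

View pics/w3.png

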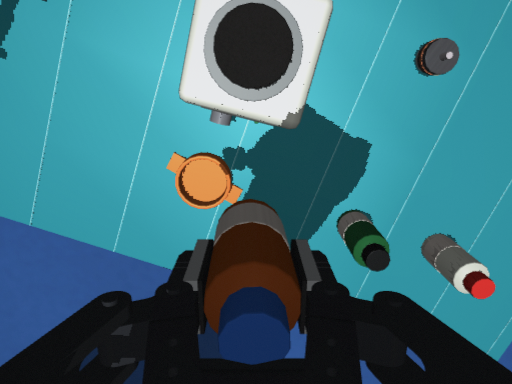

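The pad (ellipse at (253,44), with its near side visible) and the holder rim at (205,180) are both clear. I'll move over the pad and go down to just above it.

```bash
echo '0,0,0,15,0.2,0,0.03
0,0,0,45,0.6,0,0.03
0,0,0,75,1,0,0.03
0,0,0,97,1.5,0,0.03
0,0,0,104.5,1.5,0,0.03
0,0,0,104.5,1.5,15,0.03
0,0,0,104.5,1.5,35,0.03
0,0,0,104.5,1.5,55,0.03' | python3 nudge.py; echo '0,0,0,0,0,15,0.03
0,0,0,0,0,25,0.03
0,0,0,0,0,32,0.03
0,0,0,0,0,37,0.03
0,0,0,0,0,37,0.03
0,0,0,0,0,37,0.03
0,0,0,0,0,37,0.03' | python3 nudge.py
python3 - <<'E'
from h import *
from plant import env
s=env.state();print(s['tool_pos'],s['ft_force'])
w=cv2.imread("pics/w3.png")[...,::-1].copy();q=np.load("w2.npy");C2=cam(env,"wrist",{'tool_pos':q[:3],'ee_rot':q[3:]})
C3=cam(env,"wrist",{'tool_pos':np.array([.515,-.0173,.231]),'ee_rot':q[3:]})
m=blobs(w,(5,90,60),(25,255,255),(150,140,250,225))[1]
m=cv2.morphologyEx(cv2.morphologyEx(m,cv2.MORPH_CLOSE,np.ones((9,9))),cv2.MORPH_OPEN,cv2.getStructuringElement(cv2.MORPH_ELLIPSE,(41,41)))
c=max(cv2.findContours(m,0,cv2.CHAIN_APPROX_NONE)[0],key=cv2.contourArea);e=cv2.fitEllipse(c);print(e)
print(tri(C2,[252.47,55.4],C3,e[0]),plane(C3,e[0],.02))
E
```

```text
t: 5.67
tool_pos: [0.6136, 0.0172, 0.1769]
ee_rot: [0.985, 0.172, 0.0, 0.0]
ft_force: [0.1, -0.1, -1.2]
finger_gap: 0.0347
grasp_force: 59.9
t: 6.25
tool_pos: [0.6152, 0.0173, 0.1408]
ee_rot: [0.985, 0.173, 0.001, 0.0]
ft_force: [-0.2, -0.9, -0.5]
finger_gap: 0.0347
grasp_force: 59.9
[0.61524397 0.01734766 0.14078424] [-0.21995361 -0.85922105 -0.51324679]
((202.79078674316406, 180.5005645751953), (54.36673355102539, 56.702110290527344), 115.32584381103516)
[0.47486522 0.02460982 0.01300037] [0.4770331  0.02433651 0.02      ]
```

```bash
echo '0,0,0,0,0,4,0.03
0,0,0,0,0,8,0.03
0,0,0,0,0,12,0.03
0,0,0,0,0,12,0.03
0,0,0,0,0,12,0.03' | python3 nudge.py; echo '0,0,0,0,0,2,0.03
0,0,0,0,0,4,0.03
0,0,0,0,0,4,0.03
0,0,0,0,0,4,0.03' | python3 nudge.py
```

```text
t: 6.67
tool_pos: [0.6153, 0.0174, 0.1283]
ee_rot: [0.985, 0.173, 0.001, 0.0]
ft_force: [0.4, -0.1, 4.6]
finger_gap: 0.0349
grasp_force: 60.2
t: 7.0
tool_pos: [0.6153, 0.0174, 0.1244]
ee_rot: [0.985, 0.173, 0.001, 0.0]
ft_force: [-0.2, -0.2, 6.0]
finger_gap: 0.0345
grasp_force: 60.4
```

```bash
echo '0,0,0,0,0,2,0.03
0,0,0,0,0,3,0.03
0,0,0,0,0,3,0.03' | python3 nudge.py; echo '0,0,0,0,0,1,0.03
0,0,0,0,0,2,0.03
0,0,0,0,0,2,0.03
0,0,0,0,0,2,0.03' | python3 nudge.py
```

```text
t: 7.25
tool_pos: [0.6156, 0.0175, 0.1232]
ee_rot: [0.985, 0.173, 0.001, 0.0]
ft_force: [-3.6, 1.2, 15.3]
finger_gap: 0.0347
grasp_force: 61.1
t: 7.58
tool_pos: [0.6158, 0.0176, 0.123]
ee_rot: [0.985, 0.173, 0.002, 0.001]
ft_force: [-7.6, 0.8, 26.0]
finger_gap: 0.0348
grasp_force: 62.1
```

The pad is on its stop: the force rises steeply with no travel. I'll ease off slightly and hold.

```bash
echo '0,0,0,0,0,-1,0.03
0,0,0,0,0,-1,0.03
0,0,0,0,0,-1,0.03
0,0,0,0,0,-1,0.03
0,0,0,0,0,-1,0.03
0,0,0,0,0,-1,0.03
0,0,0,0,0,-1,0.03
0,0,0,0,0,-1,0.03' | python3 nudge.py; echo '0,0,0,0,0,0,0.03
0,0,0,0,0,0,0.03
0,0,0,0,0,0,0.03
0,0,0,0,0,0,0.03
0,0,0,0,0,0,0.03
0,0,0,0,0,0,0.03
0,0,0,0,0,0,0.03
0,0,0,0,0,0,0.03' | python3 nudge.py; echo '0,0,0,0,0,-4,0.03
0,0,0,0,0,-10,0.03
0,0,0,0,0,-20,0.03
0,0,0,0,0,-40,0.03
0,0,0,0,0,-60,0.03
0,0,0,0,0,-67,0.03
0,0,0,0,0,-67,0.03
0,0,0,0,0,-67,0.03' | python3 nudge.py
python3 - <<'E'
from h import *
from plant import env
s=env.state();print(s['tool_pos'],s['ft_force'],delta(s,[.475,.0245,s['tool_pos'][2]]))
E
```

```text
t: 8.25
tool_pos: [0.6157, 0.0175, 0.1231]
ee_rot: [0.985, 0.173, 0.002, 0.0]
ft_force: [-5.6, 0.1, 20.7]
finger_gap: 0.0344
grasp_force: 61.6
t: 8.92
tool_pos: [0.6157, 0.0175, 0.1231]
ee_rot: [0.985, 0.173, 0.002, 0.0]
ft_force: [-5.3, 0.6, 20.2]
finger_gap: 0.0348
grasp_force: 61.6
t: 9.58
tool_pos: [0.6144, 0.0175, 0.1862]
ee_rot: [0.985, 0.173, -0.0, -0.0]
ft_force: [-0.7, 0.7, -2.1]
finger_gap: 0.0348
grasp_force: 59.9
[0.61437034 0.01746333 0.18618019] [-0.67301432  0.66027011 -2.08586026] [-1.28682641e-01 -5.39849707e-02  9.19870250e-05]
```

Converted, -0.1287 m is -128.7, -0.054 m is -54.

```bash
echo '0,0,0,-15,-6,0,0.03
0,0,0,-45,-19,0,0.03
0,0,0,-75,-31,0,0.03
0,0,0,-105,-44,0,0.03
0,0,0,-123,-52,0,0.03
0,0,0,-128.7,-54,0,0.03
0,0,0,-128.7,-54,0,0.03
0,0,0,-128.7,-54,0,0.03' | python3 nudge.py; echo '0,0,0,0,0,15,0.03
0,0,0,0,0,45,0.03
0,0,0,0,0,75,0.03
0,0,0,0,0,100,0.03
0,0,0,0,0,120,0.03
0,0,0,0,0,130,0.03
0,0,0,0,0,134,0.03
0,0,0,0,0,134,0.03' | python3 nudge.py; echo '0,0,0,0,0,3,0.03
0,0,0,0,0,6,0.03
0,0,0,0,0,10,0.03
0,0,0,0,0,13,0.03
0,0,0,0,0,13,0.03
0,0,0,0,0,13,0.03' | python3 nudge.py
```

```text
t: 10.25
tool_pos: [0.4759, 0.0244, 0.1864]
ee_rot: [0.985, 0.172, 0.0, 0.0]
ft_force: [0.2, -0.5, -0.4]
finger_gap: 0.0346
grasp_force: 59.9
t: 10.92
tool_pos: [0.4757, 0.0244, 0.0515]
ee_rot: [0.985, 0.172, -0.001, -0.0]
ft_force: [-0.4, 0.5, -1.3]
finger_gap: 0.0345
grasp_force: 59.9
t: 11.42
tool_pos: [0.4753, 0.0245, 0.0398]
ee_rot: [0.985, 0.173, 0.0, -0.0]
ft_force: [0.6, 0.4, -1.4]
finger_gap: 0.0343
grasp_force: 59.9
```

Converted, 0.001 m is 1.

```bash
echo '0,0,0,0,0,1,0.03
0,0,0,0,0,1,0.03
0,0,0,0,0,1,0.03
0,0,0,0,0,1,0.03' | python3 nudge.py; echo '0,0,0,0,0,1,0.03
0,0,0,0,0,1,0.03
0,0,0,0,0,1,0.03
0,0,0,0,0,1,0.03' | python3 nudge.py
python3 - <<'E'
from h import *
from plant import env
a=env.camera("scene");t=env.camera("top")
x=np.hstack([cv2.resize(i,(400,400),interpolation=2) for i in(a[145:225,270:350],t[195:265,180:250])])
cv2.imwrite("pics/c3.png",x[...,::-1])
E
```

```text
t: 11.75
tool_pos: [0.4754, 0.0245, 0.0389]
ee_rot: [0.985, 0.173, 0.0, 0.0]
ft_force: [-0.1, 0.2, -1.3]
finger_gap: 0.0346
grasp_force: 59.9
t: 12.08
tool_pos: [0.4756, 0.0245, 0.0384]
ee_rot: [0.985, 0.173, 0.0, 0.0]
ft_force: [-1.9, 0.3, 5.9]
finger_gap: 0.0345
grasp_force: 60.4
```

View pics/c3.png

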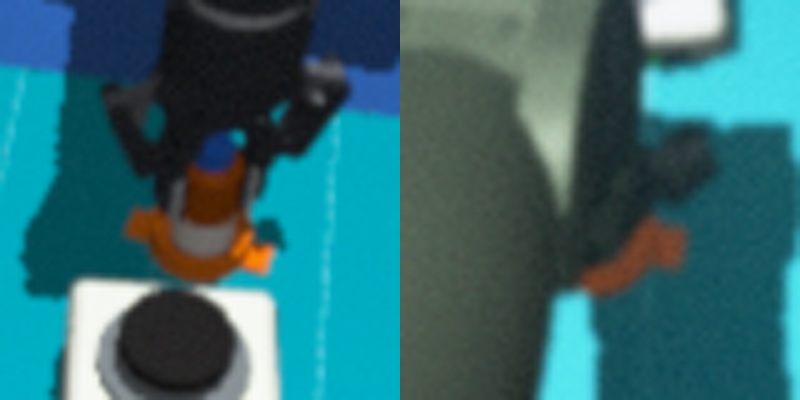

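The bottle is inside the ring with contact at floor height (crop about (200,240)). I'll release and rise.

Converted, -0.0007 m is -0.7.

```bash
echo '0,0,0,0,0,-0.7,0.03
0,0,0,0,0,-0.7,0.036
0,0,0,0,0,-0.7,0.04
0,0,0,0,0,-0.7,0.05
0,0,0,0,0,-0.7,0.065
0,0,0,0,0,-0.7,0.065
0,0,0,0,0,-0.7,0.065
0,0,0,0,0,-0.7,0.065' | python3 nudge.py; echo '0,0,0,0,0,-10,0.065
0,0,0,0,0,-30,0.065
0,0,0,0,0,-65,0.065
0,0,0,0,0,-100,0.065
0,0,0,0,0,-135,0.065
0,0,0,0,0,-165,0.065
0,0,0,0,0,-185,0.065
0,0,0,0,0,-192,0.065' | python3 nudge.py
python3 - <<'E'
from h import *
from plant import env
s=env.state();R=Ro.from_quat(s['ee_rot']).as_matrix()
# go to viewpoint: foot centre ~ (.551,.271), tool yaw -14.5deg
yaw=np.arctan2(R[1,0],R[0,0]);print(yaw, delta(s,[.52,.28,.231]))
E
```

```text
t: 12.85
tool_pos: [0.4753, 0.0245, 0.0384]
ee_rot: [0.985, 0.173, -0.0, -0.0]
ft_force: [-0.7, -0.0, 0.2]
finger_gap: 0.065
grasp_force: 0.0
t: 13.52
tool_pos: [0.4771, 0.0243, 0.234]
ee_rot: [0.985, 0.173, 0.003, 0.001]
ft_force: [-0.4, -0.6, 0.3]
finger_gap: 0.0649
grasp_force: 0.0
0.346875062494503 [ 0.12721752 -0.22587302  0.0031351 ]
```

Converted, -0.226 m is -226, -0.217 m is -217, 0.6 rad is 6.

```bash
echo '0,0,1,15,-25,0,0.065
0,0,2,30,-55,0,0.065
0,0,3,50,-90,0,0.065
0,0,4,70,-125,0,0.065
0,0,5,90,-160,0,0.065
0,0,6,108,-192,0,0.065
0,0,6,122,-217,0,0.065
0,0,6,127,-226,0,0.065' | python3 nudge.py; echo '0,0,0,0,0,0,0.065
0,0,0,0,0,0,0.065' | python3 nudge.py
python3 - <<'E'
from h import *
from plant import env
s=env.state();a=env.camera("wrist");cv2.imwrite("pics/w4.png",a[...,::-1]);C=cam(env,"wrist",s)
np.save("w4.npy",np.r_[s['tool_pos'],s['ee_rot']])
b,m=blobs(a,(4,130,60),(22,255,255),None,100);print(b)
E
```

```text
t: 14.18
tool_pos: [0.493, 0.032, 0.2292]
ee_rot: [0.997, -0.064, -0.001, -0.035]
ft_force: [-0.6, -0.1, 0.0]
finger_gap: 0.065
grasp_force: 0.0
t: 14.35
tool_pos: [0.493, 0.0326, 0.2297]
ee_rot: [0.997, -0.063, -0.001, -0.035]
ft_force: [0.2, 0.5, 0.9]
finger_gap: 0.0647
grasp_force: 0.0
[([238, 146, 78, 60, 1946], [276.8, 171.6])]
```

View pics/w4.png

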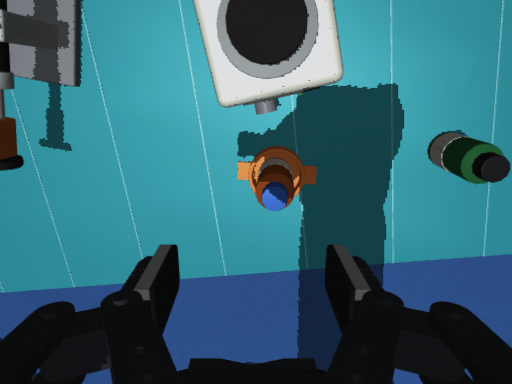

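The amber bottle stands upright in the holder (ring centre about (277,172)). The arm stopped short of the requested pose, so I'll check the joints.

```bash
python3 - <<'E'
from h import *
from plant import env
s=env.state();R=Ro.from_quat(s['ee_rot']).as_matrix();print(s['qpos'].round(3),R.round(3),s['tool_pos'])
E
```

```text
[-0.127  0.223 -0.34   1.014  0.071  3.141] [[ 0.992 -0.125  0.003]
 [-0.125 -0.99   0.071]
 [-0.006 -0.071 -0.997]] [0.49319957 0.03309699 0.22990957]
```

Joint 6 is at its limit, so I'll use the half-turn-equivalent grasp (yaw about +165°), turning the other way and removing the small tilt first.

```bash
python3 - <<'E'
from h import *
from plant import env
s=env.state();R=Ro.from_quat(s['ee_rot'])
d=lambda y:Ro.from_euler('z',y)*Ro.from_euler('x',np.pi)
print((R.inv()*d(.5)).as_rotvec(),(R.inv()*d(-.125)).as_rotvec(),delta(s,[.49,.1,.25]))
E
```

```text
[-0.07036461 -0.01639652 -0.62552376] [-0.07082896  0.0059325  -0.00079039] [-0.01167342 -0.06722687 -0.01530211]
```

Converted, -0.067 m is -67, -0.058 m is -58, -0.625 rad is -6.25.

```bash
echo '-0.14,-0.03,-1,-2,-12,-3,0.065
-0.26,-0.05,-2,-4,-24,-6,0.065
-0.37,-0.08,-3,-6,-36,-9,0.065
-0.47,-0.11,-4,-8,-48,-12,0.065
-0.59,-0.14,-5,-10,-58,-14,0.065
-0.7,-0.16,-6.25,-12,-67,-15,0.065
-0.7,-0.16,-6.25,-12,-67,-15,0.065
-0.7,-0.16,-6.25,-12,-67,-15,0.065' | python3 nudge.py; python3 - <<'E'
from h import *
from plant import env
s=env.state();R=Ro.from_quat(s['ee_rot'])
d=lambda y:Ro.from_euler('z',y)*Ro.from_euler('x',np.pi)
print(s['qpos'].round(2),(R.inv()*d(2.887)).as_rotvec(),delta(s,[.551,.271,.25]))
E
```

```text
t: 15.07
tool_pos: [0.4897, 0.1007, 0.2501]
ee_rot: [0.969, 0.247, 0.001, 0.0]
ft_force: [-0.0, 0.3, -0.3]
finger_gap: 0.0651
grasp_force: 0.0
[ 0.06  0.22 -0.29  1.06 -0.    2.7 ] [ 1.35131389e-03  3.14448064e-04 -2.38783602e+00] [ 1.35312265e-01 -1.20170630e-01  1.34583425e-04]
```

Converted, 0.135 m is 135, -0.12 m is -120, -0.96 rad is -9.6.

```bash
echo '0,0,-1.2,15,-15,0,0.065
0,0,-2.4,35,-30,0,0.065
0,0,-3.6,55,-50,0,0.065
0,0,-4.8,78,-70,0,0.065
0,0,-6,100,-90,0,0.065
0,0,-7.2,118,-105,0,0.065
0,0,-8.4,130,-116,0,0.065
0,0,-9.6,135,-120,0,0.065' | python3 nudge.py; echo '0,0,-1.2,0,0,0,0.065
0,0,-2.4,0,0,0,0.065
0,0,-3.6,0,0,0,0.065
0,0,-4.8,0,0,0,0.065
0,0,-6,0,0,0,0.065
0,0,-7.2,0,0,0,0.065
0,0,-8.4,0,0,0,0.065
0,0,-9.6,0,0,0,0.065' | python3 nudge.py; echo '0,0,-1.2,0,0,0,0.065
0,0,-2.4,0,0,0,0.065
0,0,-3.6,0,0,0,0.065
0,0,-4.68,0,0,0,0.065
0,0,-4.68,0,0,0,0.065
0,0,-4.68,0,0,0,0.065' | python3 nudge.py
python3 - <<'E'
from h import *
from plant import env
s=env.state();a=env.camera("wrist");cv2.imwrite("pics/w5.png",a[...,::-1]);C=cam(env,"wrist",s)
np.save("w5.npy",np.r_[s['tool_pos'],s['ee_rot']]);print(s['qpos'].round(2))
b,m=blobs(a,(4,130,60),(22,255,255),None,100);print(b)
E
```

```text
t: 15.73
tool_pos: [0.5515, 0.2715, 0.2494]
ee_rot: [0.744, 0.668, 0.0, 0.0]
ft_force: [-0.9, -0.1, 0.2]
finger_gap: 0.0651
grasp_force: 0.0
t: 16.4
tool_pos: [0.5511, 0.269, 0.2497]
ee_rot: [0.352, 0.936, -0.0, 0.0]
ft_force: [0.2, -0.5, -0.4]
finger_gap: 0.0653
grasp_force: 0.0
t: 16.9
tool_pos: [0.551, 0.2692, 0.2499]
ee_rot: [0.129, 0.992, -0.0, 0.0]
ft_force: [-0.2, 0.1, 0.0]
finger_gap: 0.0652
grasp_force: 0.0
[ 0.33  0.43  0.02  1.15 -0.    0.59]
[([0, 117, 66, 55, 1320], [35.3, 141.4]), ([244, 153, 20, 38, 701], [253.3, 171.7]), ([309, 353, 22, 18, 213], [321.9, 361.1])]
```

View pics/w5.png

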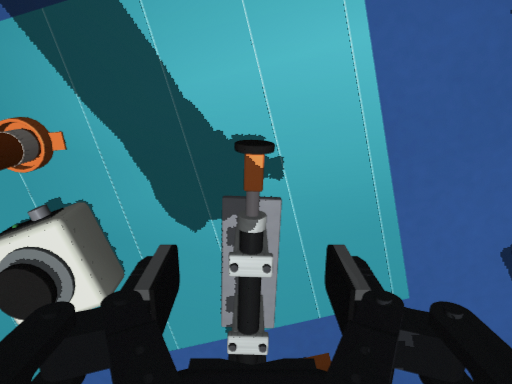

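Foot is at (254,172), with disc at (254,146), tube mouth collar at (251,222) and tube at (250,300), and the axis is almost aligned with the tool. I'll measure the axis and the foot.

```bash
python3 - <<'E'
from h import *
from plant import env
s=env.state();a=cv2.imread("pics/w5.png")[...,::-1].copy();C=cam(env,"wrist",s);CT,CS=cam(env,"top"),cam(env,"scene")
h=cv2.cvtColor(a,cv2.COLOR_RGB2HSV)
def mid(r0,r1,lo,hi,roi):
    b,m=blobs(a,lo,hi,(roi[0],r0,roi[1],r1),5)
    xs=[(np.nonzero(r)[0].min()+np.nonzero(r)[0].max())/2 for r in m[r0:r1] if r.any()];w=[np.ptp(np.nonzero(r)[0])+1 for r in m[r0:r1] if r.any()]
    return np.median(xs),(r0+r1-1)/2,np.median(w)
F=mid(156,188,(4,130,60),(22,255,255),(235,275));T1=mid(236,250,(0,0,0),(180,255,60),(232,270));T2=mid(285,318,(0,0,0),(180,255,50),(236,266))
print(F,T1,T2)
P=[plane(C,q[:2],.075) for q in(F,T1,T2)];print(P)
for q in(P[1],P[2]):
  d=q-P[0];print("stand yaw",np.arctan2(d[1],d[0]))
# foot height: wrist vs top/scene
u=[253.5,172]
print(tri(C,u,CT,[120.8,205.3]),tri(C,u,CS,[405.9,209.8]))
# foot top-face rows & collar front row at column 253
print([(r,*h[r,254]) for r in range(138,232,3)])
for v in(152,153,191,192,212): print(v,plane(C,(253.5,v),.088),plane(C,(253.5,v),.075))
R=Ro.from_quat(s['ee_rot']).as_matrix();print(R[:,0])
E
```

```text
(np.float64(253.0), 171.5, np.float64(19.0)) (np.float64(250.5), 242.5, np.float64(24.5)) (np.float64(248.5), 301.0, np.float64(23.0))
[array([0.55429263, 0.26984193, 0.075     ]), array([0.62489673, 0.24875461, 0.075     ]), array([0.69059688, 0.2291986 , 0.075     ])]
stand yaw -0.29023608461484135
stand yaw -0.2897870932130136
[0.55125292 0.27071544 0.08636397] [0.55158812 0.26971886 0.08665256]
[(138, np.uint8(93), np.uint8(180), np.uint8(75)), (141, np.uint8(120), np.uint8(21), np.uint8(12)), (144, np.uint8(150), np.uint8(46), np.uint8(11)), (147, np.uint8(0), np.uint8(0), np.uint8(29)), (150, np.uint8(0), np.uint8(0), np.uint8(32)), (153, np.uint8(14), np.uint8(72), np.uint8(39)), (156, np.uint8(14), np.uint8(165), np.uint8(223)), (159, np.uint8(14), np.uint8(166), np.uint8(223)), (162, np.uint8(11), np.uint8(192), np.uint8(106)), (165, np.uint8(11), np.uint8(195), np.uint8(106)), (168, np.uint8(11), np.uint8(189), np.uint8(105)), (171, np.uint8(11), np.uint8(197), np.uint8(105)), (174, np.uint8(11), np.uint8(196), np.uint8(104)), (177, np.uint8(11), np.uint8(194), np.uint8(105
[... 613 characters left out ...]
8(135), np.uint8(6), np.uint8(79)), (219, np.uint8(98), np.uint8(14), np.uint8(71)), (222, np.uint8(90), np.uint8(11), np.uint8(92)), (225, np.uint8(90), np.uint8(6), np.uint8(88)), (228, np.uint8(86), np.uint8(9), np.uint8(200)), (231, np.uint8(86), np.uint8(10), np.uint8(196))]
152 [0.53399457 0.27556028 0.088     ] [0.53638045 0.27501084 0.075     ]
153 [0.53486704 0.27533231 0.088     ] [0.53729033 0.2747731  0.075     ]
191 [0.56918293 0.26636579 0.088     ] [0.57307719 0.26542222 0.075     ]
192 [0.57011765 0.26612155 0.088     ] [0.57405198 0.26516751 0.075     ]
212 [0.58917157 0.26114288 0.088     ] [0.59392266 0.25997543 0.075     ]
[-9.66791354e-01  2.55565251e-01 -9.37786135e-04]
```

```bash
python3 - <<'E'
from h import *
from plant import env
s=env.state();print(delta(s,[.5522,.2708,.056]))
E
```

```text
[-0.00053458  0.00183533  0.19402319]
```

```bash
echo '0,0,0.29,0,2,20,0.065
0,0,0.29,-0.5,2,55,0.065
0,0,0.29,-0.5,2,90,0.065
0,0,0.29,-0.5,2,120,0.065
0,0,0.29,-0.5,2,150,0.065
0,0,0.29,-0.5,2,175,0.065
0,0,0.29,-0.5,2,190,0.065
0,0,0.29,-0.5,2,194,0.065' | python3 nudge.py; echo '0,0,0,0,0,0,0.055
0,0,0,0,0,0,0.045
0,0,0,0,0,0,0.035
0,0,0,0,0,0,0.025
0,0,0,0,0,0,0.02
0,0,0,0,0,0,0.01
0,0,0,0,0,0,0.01
0,0,0,0,0,0,0.01' | python3 nudge.py; echo '0,0,0,0,0,0,0.01
0,0,0,0,0,0,0.01
0,0,0,0,0,0,0.01
0,0,0,0,0,0,0.01' | python3 nudge.py
```

```text
t: 17.62
tool_pos: [0.5499, 0.2703, 0.0529]
ee_rot: [0.143, 0.99, -0.001, -0.002]
ft_force: [-0.4, 0.3, 0.6]
finger_gap: 0.0649
grasp_force: 0.0
t: 18.28
tool_pos: [0.5527, 0.2702, 0.0578]
ee_rot: [0.142, 0.99, -0.001, 0.002]
ft_force: [-1.7, -4.3, 7.4]
finger_gap: 0.017
grasp_force: 58.5
t: 18.62
tool_pos: [0.5527, 0.2702, 0.0578]
ee_rot: [0.142, 0.99, -0.001, 0.002]
ft_force: [-1.6, -3.9, 7.3]
finger_gap: 0.0172
grasp_force: 58.5
```

```bash
echo '0,0,0,4,0,-1,0.01
0,0,0,10,0,-1,0.01
0,0,0,17,0,-1,0.01
0,0,0,24,0,-1,0.01
0,0,0,31,0,-1,0.01
0,0,0,37,0,-1,0.01
0,0,0,40,0,-1,0.01
0,0,0,40,0,-1,0.01' | python3 nudge.py; echo '0,0,0,0,0,0,0.01
0,0,0,0,0,0,0.01' | python3 nudge.py
python3 - <<'E'
from plant import env;import numpy as np
s=env.state();d=s['tool_pos']-[.5527,.2702,.0578];print(d,np.hypot(*d[:2]),np.arctan2(d[1],-d[0]),s['ft_force'],s['ft_torque'],s['qpos'].round(2))
E
```

```text
t: 19.28
tool_pos: [0.5156, 0.2814, 0.058]
ee_rot: [0.142, 0.99, -0.001, 0.003]
ft_force: [5.8, -4.2, -3.3]
finger_gap: 0.017
grasp_force: 59.2
t: 19.45
tool_pos: [0.5161, 0.2812, 0.0579]
ee_rot: [0.142, 0.99, -0.001, 0.003]
ft_force: [5.4, -3.8, -2.4]
finger_gap: 0.017
grasp_force: 59.2
[-0.03662702  0.01103634  0.00013342] 0.03825362150183581 0.2926646059372317 [ 5.4175358  -3.81730986 -2.38657098] [-0.87956584 -0.87410695 -0.12017427] [ 0.38  0.56 -0.31  0.7  -0.    0.66]
```

The rows are not in the units I measure in: shifts go in mm and turns go in units of 0.1 rad. I convert before sending: 0.0415 m is 41.5, 0.037 m is 37.

```bash
echo '0,0,0,4,0,0,0.01
0,0,0,10,0,0,0.01
0,0,0,17,0,0,0.01
0,0,0,24,0,0,0.01
0,0,0,31,0,0,0.01
0,0,0,37,0,0,0.01
0,0,0,41.5,0,0,0.01
0,0,0,41.5,0,0,0.01' | python3 nudge.py; echo '0,0,0,0,0,0,0.01
0,0,0,0,0,0,0.01
0,0,0,0,0,0,0.01' | python3 nudge.py
python3 - <<'E'
from h import *
from plant import env
s=env.state();d=s['tool_pos']-[.5527,.2702,.0578];print(d,np.hypot(*d[:2]),s['ft_force'])
a=env.camera("wrist");S=env.camera("scene");cv2.imwrite("pics/w6.png",a[...,::-1]);cv2.imwrite("pics/s6.png",S[...,::-1]);t=env.camera("top");cv2.imwrite("pics/t6.png",t[...,::-1])
x=np.hstack([a[170:300,185:315],]);x=cv2.resize(x,(520,520),interpolation=2)
y=cv2.resize(S[195:261,380:416],(280,520),interpolation=2)
cv2.imwrite("pics/c6.png",np.hstack([x,y])[...,::-1])
E
```

```text
t: 20.12
tool_pos: [0.4769, 0.293, 0.058]
ee_rot: [0.142, 0.99, -0.001, 0.004]
ft_force: [9.4, -5.3, -7.6]
finger_gap: 0.0173
grasp_force: 58.9
t: 20.37
tool_pos: [0.4776, 0.2928, 0.058]
ee_rot: [0.142, 0.99, -0.001, 0.004]
ft_force: [9.3, -4.5, -6.1]
finger_gap: 0.0172
grasp_force: 58.8
[-0.07505709  0.02256061  0.00015887] 0.07837440543284248 [ 9.31806605 -4.4981562  -6.08345233]
```

View pics/c6.png

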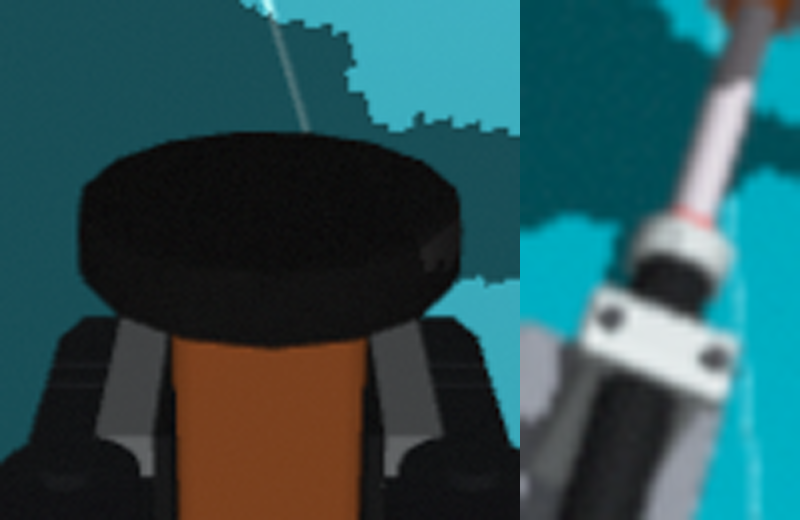

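The scene crop shows the red band emerging at the collar (crop (690,215)) but not clearly all out yet. That fits the roughly 78 mm of travel, so I'll pull about 3.5 mm more.

Converted, 0.0037 m is 3.7, 0.003 m is 3.

```bash
echo '0,0,0,1.5,0,0,0.01
0,0,0,3,0,0,0.01
0,0,0,3.7,0,0,0.01
0,0,0,3.7,0,0,0.01
0,0,0,3.7,0,0,0.01
0,0,0,3.7,0,0,0.01' | python3 nudge.py
python3 - <<'E'
from h import *
from plant import env
s=env.state();d=s['tool_pos']-[.5527,.2702,.0578];print(d,np.hypot(*d[:2]),s['ft_force'],s['joint_vel'].round(4))
C=cam(env,"wrist",s);a=env.camera("wrist");S=env.camera("scene");t=env.camera("top")
CT,CS=cam(env,"top"),cam(env,"scene")
# foot inner end of disc -> foot/rod extension via wrist: bottom edge of disc at column centre
h=cv2.cvtColor(a,cv2.COLOR_RGB2HSV);print([(r,h[r,252].tolist()) for r in range(196,262,3)])
m0=np.r_[plane(C,(252,200),.094)];print(m0)
ax=np.array([np.cos(-.29),np.sin(-.29),0]);mouth=np.array([.5522,.2708,.075])+.045*ax
for n,c in(("s",CS),("t",CT)):
    im={"s":S,"t":t}[n];old=cv2.imread("pics/s6.png" if n=="s" else "pics/t6.png")[...,::-1]
    for k in range(-16,13,2):
        p=proj(c,mouth-ax*k/1000+[0,0,.0065]);q=p.astype(np.float32)
        f=lambda i:cv2.getRectSubPix(i.astype(np.uint8).copy(),(1,1),(float(q[0]),float(q[1])))[0,0].tolist()
        print(n,k,p.round(1),f(old),f(im))
x=np.hstack([cv2.resize(i,(400,520),interpolation=2) for i in(S[205:257,380:420],t[150:202,110:150])])
cv2.imwrite("pics/c7.png",x[...,::-1])
E
```

```text
t: 21.02
tool_pos: [0.4743, 0.2938, 0.0579]
ee_rot: [0.142, 0.99, -0.001, 0.004]
ft_force: [8.6, -4.6, -6.0]
finger_gap: 0.0174
grasp_force: 58.8
[-0.0784415   0.02360632  0.00014652] 0.08191659106259438 [ 8.56617652 -4.64095272 -5.98229434] [-0.0001 -0.0017 -0.0008  0.0016 -0.0002 -0.0004]
[(196, [94, 187, 86]), (199, [94, 185, 87]), (202, [94, 181, 79]), (205, [120, 20, 13]), (208, [30, 18, 14]), (211, [30, 36, 14]), (214, [0, 21, 12]), (217, [0, 20, 13]), (220, [120, 18, 14]), (223, [0, 0, 14]), (226, [90, 18, 14]), (229, [0, 23, 11]), (232, [60, 17, 15]), (235, [0, 0, 14]), (238, [120, 15, 17]), (241, [0, 13, 20]), (244, [30, 14, 18]), (247, [90, 13, 19]), (250, [60, 13, 20]), (253, [105, 28, 18]), (256, [8, 113, 34]), (259, [11, 194, 122])]
[0.43578034 0.30525143 0.094     ]
s -16 [400.5 229.3] [35, 37, 39] [36, 38, 40]
s -14 [400.7 228.7] [44, 46, 48] [46, 47, 49]
s -12 [400.9 228.1] [67, 70, 71] [68, 71, 72]
s -10 [401.1 227.5] [116, 121, 123] [117, 122, 124]
s -8 [401.3 226.9] [168, 175, 177] [169, 175, 178]
s -6 [401.5 226.3] [199, 207, 207] [199, 207, 208]
s -4 [401.6 225.7
[... 492 characters left out ...]
14 [128.5 184.7] [194, 201, 201] [193, 200, 200]
t -12 [128.2 185.4] [218, 225, 225] [218, 225, 225]
t -10 [128. 186.] [230, 234, 234] [230, 235, 235]
t -8 [127.7 186.7] [229, 232, 233] [227, 232, 233]
t -6 [127.5 187.4] [224, 226, 226] [221, 226, 227]
t -4 [127.3 188.1] [217, 213, 213] [210, 213, 214]
t -2 [127.  188.8] [207, 177, 177] [190, 178, 179]
t 0 [126.8 189.5] [209, 135, 134] [186, 134, 133]
t 2 [126.5 190.2] [215, 104, 104] [198, 92, 90]
t 4 [126.3 190.9] [221, 114, 116] [218, 69, 66]
t 6 [126.  191.6] [224, 153, 157] [229, 87, 84]
t 8 [125.8 192.2] [223, 187, 193] [229, 121, 121]
t 10 [125.6 192.9] [221, 207, 215] [226, 164, 169]
t 12 [125.3 193.6] [222, 216, 222] [224, 194, 200]
```

View pics/c7.png

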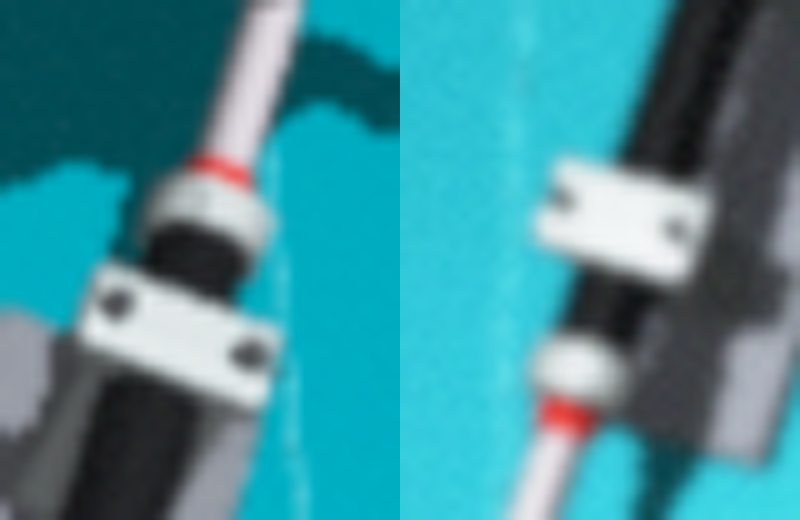

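The band is now fully visible in the top view, its outer edge having moved the same 3.5 mm as the tool, with the first dark trace at the collar. Rod travel is about 0.0815 m. Handing in.

```bash
python3 -c "
from plant import env
s=env.state();print(s['t'],s['tool_pos'],s['finger_gap']);print(env.sign_off())"
```

```text
21.1667 [0.47426483 0.29380203 0.0579576 ] 0.017351532104732007
the job is handed in; nothing more can be done
None
```

I handed the job in at 21 s: the bottle was pressed fully down on the pad for over a second and left upright in the orange holder, and the gripper is still on the foot with the rod about 81.5 mm out (estimated) and its red band just fully clear of the tube.

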